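Hold up the capped tumbler

ROBOT

A 6-joint arm with a two-finger parallel gripper is mounted at the origin on the work surface. World frame = base frame: x ahead of the robot, y to its left, z up, the work surface at z = 0. Lengths are in mm, angles in rad, forces in N, time in s.
With the tool pointing down it reaches from about 325 to 875 mm from the base axis. Payload 4.4 kg.
Tool frame: the origin (TCP) lies on the centre line of the jaws, within the pads' length; the fingertips stand ahead of it and the grasp point (between the pads) lies 6 mm ahead of it (ctrl.tcp_to_tips is the z of the fingertips in the tool frame, in mm); z points along the fingers, y is the line along which they close (so a half turn about z gives the same grasp; the last joint's range is limited). The gripper opens to 85 mm and grips with 20 to 120 N. Pads are 22 mm wide; open, the fingers measure 114 mm over their backs; the gripper's body (76 mm by 85 mm) begins 54 mm behind the grasp point. The pads swing forward as they close: fully open they stand 13 mm farther back than shut.
Start: joints at [-1.444, 0.207, 1.542, -0, 1.393, -0.15], TCP at [157.676, -552.961, 256.282] pointing down, gripper open.
Joint ranges: [-2.73, 2.73], [-0.86, 2.22], [0.23, 2.46], [-1.11, 4.25], [0.08, 2.63], [-2.82, 2.82]. Speed limits (rad/s): [2.79, 2.79, 3.14, 3.14, 3.14, 3.14].

INTERFACE

Orientations are given as a 3x3 rotation matrix whose columns are the frame's x, y, z axes.
In Python, from plant import ctrl, sensors, optics gives the robot as it stands. Calls block until the motion is done:
- ctrl.move_ptp(position, orientation): joint-space move of the TCP to a pose.
- ctrl.move_l(position, rot=None, vel=150, threshold=None): straight line of the TCP; rot=None keeps the orientation; vel is the mean speed in mm/s. With threshold (N) it stops when the force on the tool has changed by that much, and returns True; else False.
- ctrl.set_joints(angles): joint-space move.
- ctrl.gripper_to(opening, force=None): finger opening in mm; force is the grip in N (None keeps the last); returns when the fingers have stopped.
- ctrl.hold(seconds).
- ctrl.solve_ik(position, orientation): joint angles nearest the present ones, or None.
- sensors.read_state(): the state.
- optics.grab_frame(name): name is "side" or "top" or "wrist"; returns (picture, depth): 480x640x3 uint8, red, green, blue; 480x640 float32, mm along the optical axis (not along the pixel's ray), 0 where there is no reading.
- optics.camera_params(name): a dict with "mtx" (3x3 intrinsics, pixels), "R" (3x3) and "t" (3): a world point X has camera coordinates R X + t; the wrist camera has in their place "T_tool_cam" (4x4, takes a point from camera to tool coordinates, whose origin is the TCP and whose axes are the flange's). Camera axes: x right, y down, z forward; pixel columns grow to the right and rows downward; lengths in mm; the calibration is good to about 2 mm. The wrist camera is an equidistant fisheye: a pixel r from the principal point sees the ray r / f radians off the axis. A picture is of the moment at which its call begins: read the wrist's pose just before it. camera_params takes no time and is no camera call.
A pose or a line that the arm cannot do raises ctrl.MotionError and nothing moves.
- ctrl.finish_job(): hands the job in; it is judged then, once.
The state is a dict: "t": time; "q": joint angles; "qvel": joint speeds; "tau": joint torques, N m; "eef_pos": TCP position; "eef_rot": TCP orientation; "force": force on the tool from outside, world axes, zero at the start; "wrist_torque": the same for the moment, N m; "grip_width": finger opening in mm; "grasp_force": force on a finger pad.
Only numpy, scipy, OpenCV 4.12 (cv2) and the standard library are available. Lean on these libraries where they do the work, as an engineer would, in place of code of your own. Each camera call takes 0.05 s, during which the arm holds its last target. There are 200 camera calls.

TASK

I want to wipe the turntable under the tumbler that has the loose red cap on it: grip that tumbler gently by its sides (it is thin glass), lift it upright until its base is well above the rims of the other tumblers, and hold it level and still there for at least three seconds with the cap still seated on top. Finish while still holding it up; do not put it down or let go. Leave the other three tumblers standing where they are and do not shift the spoon rest.

Things in the scene. Friction and masses are not known exactly. Their poses are not given: they have to be found in the camera images.
- tumbler_capped: Clear glass tumbler with the red cap on it: straight round wall 50 mm across outside (47 mm at the foot, widening over the lowest 12 mm), 70 mm high, 3 mm wall, about 0.11 kg. Origin: centre of its underside, z up. Stands on the turntable. Cracks if the force of both fingers on it together passes 70 N (35 N a finger); 20 N a finger lifts it easily. Never tip it over 15 degrees.
- tumbler_mouth (a point): Centre of the capped tumbler's mouth, at rim height, 70 mm above its underside.
- cap: Loose red plastic cap lying on that tumbler's rim: disc 49 mm across and 7 mm thick (its top is 77 mm above the tumbler's underside), with a 37 mm plug that reaches 5 mm down into the 44 mm mouth; 15 g, not fastened. Origin at the centre of the disc's underside, level with the rim; z up.
- tumbler_a: One of three other glass tumblers, open, no cap, same size (50 mm across, 70 mm high); origin at the centre of the underside, z up. Leave it standing in place.
- tumbler_b: One of three other glass tumblers, open, no cap, same size (50 mm across, 70 mm high); origin at the centre of the underside, z up. Leave it standing in place.
- tumbler_c: One of three other glass tumblers, open, no cap, same size (50 mm across, 70 mm high); origin at the centre of the underside, z up. Leave it standing in place.
- turntable: Round plastic turntable, its foot fixed to the countertop; origin at the foot's centre on the countertop. White plate 236 mm across, top 30 mm above the countertop, turns on a stiffish upright pivot if pushed. The four tumblers stand on it 80 mm from its centre, a quarter turn apart (63 mm free between neighbours); which one is capped varies.
- spoon_rest: Stainless steel spoon rest lying loose on the countertop: round dish 100 mm across, 14 mm high, with a flat handle that reaches 155 mm from the dish centre along its -x. Origin under the dish's centre. Leave it in place.
- acrylic_box: Clear acrylic box with a white push-button catch, 154 x 124 mm and 88 mm high, fixed to the countertop; origin at the centre of the underside. Not used.
Mind the look-alikes: they are no part of the job. Leave any yellow look-alike of the tumbler_capped alone. Of the things like the turntable, leave any that is green; of the rest the larger one is meant.

How it is judged (in metres and radians):
On the way:
1. the capped tumbler is held by the fingers above the other rims, level and still, its cap seated, for 2.5 s (height (world z) of tumbler_capped above 0.115 m and angle between tumbler_capped's own z axis and vertical below 0.14 rad and linear speed of tumbler_capped below 0.02 m/s and angular speed of tumbler_capped below 0.15 rad/s and contact force between the fingers and tumbler_capped above 1 N and z of cap in the frame of tumbler_capped between 0.066 and 0.075 m and distance between cap and tumbler_mouth below 0.008 m and angle between cap's own z axis and vertical below 0.2 rad and contact force between tumbler_capped and tumbler_a below 0.05 N and contact force between tumbler_capped and tumbler_b below 0.05 N and contact force between tumbler_capped and tumbler_c below 0.05 N and contact force between tumbler_capped and turntable below 0.05 N and contact force between tumbler_capped and spoon_rest below 0.05 N and contact force between tumbler_capped and acrylic_box below 0.05 N), for 2.5 s.
At the end, for the whole second after the job is handed in: Fingers hold the capped tumbler, underside over 115 mm above the counter, tilt under 8 deg, still (20 mm/s, 0.15 rad/s), touching nothing else but its cap; cap seated within 8 mm of the mouth centre, level to 11 deg; other tumblers upright, they and the spoon rest within 20 mm of their starts (all of step 1 and distance of each of tumbler_a, tumbler_b, tumbler_c, spoon_rest from where it was at the start of the episode below 0.02 m and angle between each of tumbler_a, tumbler_b, tumbler_c's own z axis and vertical below 0.1 rad); the arm keeps its last pose, push and grip.
It fails at once if the tumbler is squeezed or pressed by the fingers with more than 70 N in all (contact force between the fingers and tumbler_capped above 70 N).
It fails at once if the capped tumbler tips more than 15 degrees (angle between tumbler_capped's own z axis and vertical above 0.27 rad).
It fails at once if another tumbler or the spoon rest is moved more than 20 mm, or another tumbler tips (not (distance of each of tumbler_a, tumbler_b, tumbler_c, spoon_rest from where it was at the start of the episode below 0.02 m and angle between each of tumbler_a, tumbler_b, tumbler_c's own z axis and vertical below 0.26 rad)).
It also fails if it takes over 38 s, if anything falls off the work surface, if the arm or the gripper's body presses on something with over 40 N, if the wrist force passes 120 N, or if a joint passes its speed limit or range.

## Working session

There is one attempt and no reset: what is moved stays moved. The work goes in short steps, each a Python script; the robot and the scene stay as the last script left them, time stands still between calls to the robot, and variables do not carry over. Pictures are saved under pics/ and viewed, at most 10 in all, crops included, and the job is handed in when it is done.

```bash
mkdir -p pics; ls
python3 - <<'E'
from plant import ctrl,sensors,optics
import cv2,numpy as np
for n in("top","side"):
    p,d=optics.grab_frame(n); cv2.imwrite(f"pics/{n}.png",p[:,:,::-1]); np.savez(f"{n}.npz",p=p,d=d)
    c=optics.camera_params(n); print(n,{k:np.round(v,3).tolist() for k,v in c.items()})
print({k:np.round(v,3).tolist() for k,v in optics.camera_params("wrist").items()},ctrl.tcp_to_tips,sensors.read_state()["t"])
E
```

```text
pics
top {'mtx': [[481.616, 0.0, 321.583], [0.0, 481.616, 241.845], [0.0, 0.0, 1.0]], 'R': [[0.027, -1.0, 0.001], [-0.98, -0.027, -0.199], [0.199, 0.004, -0.98]], 't': [24.967, 570.325, 1034.655]}
side {'mtx': [[563.005, 0.0, 310.079], [0.0, 563.005, 240.402], [0.0, 0.0, 1.0]], 'R': [[-0.99, -0.137, 0.017], [-0.11, 0.705, -0.701], [0.084, -0.696, -0.713]], 't': [533.947, 105.265, 1199.277]}
{'mtx': [[371.648, 0.0, 318.249], [0.0, 371.648, 244.683], [0.0, 0.0, 1.0]], 'T_tool_cam': [[0.0, -0.963, -0.271, 69.178], [1.0, 0.0, 0.001, 0.112], [-0.001, -0.271, 0.963, -117.95], [0.0, 0.0, 0.0, 1.0]]} 25.0 0.1
```

View pics/top.png

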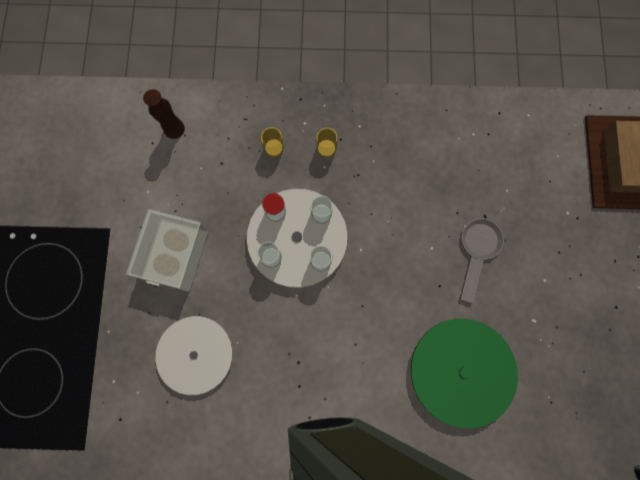

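View pics/side.png

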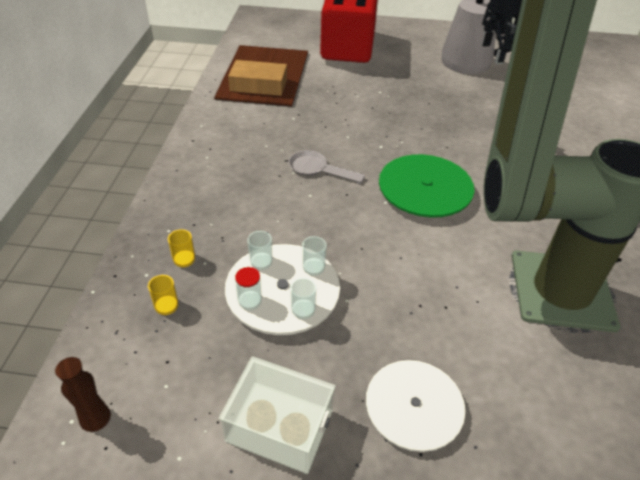

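The top view shows the red-capped tumbler at (273,204) on the larger white turntable, centred at (297,237). In the side view they are at (248,277) and (283,284).

Candidates in the top view:
- **Turntables:** the white plate at (297,237) is the larger white one, so it is the one meant. The white one at (194,355) is smaller, and the one at (464,373) is green.
- **Tumblers:** the red-capped one at (273,204) fits. The yellow ones at (272,142) and (326,142) are look-alikes.

I'll triangulate the cap and confirm the choice with a crop.

```bash
cat > h.py <<'E'
import cv2,numpy as np
from plant import ctrl,sensors,optics
def red(p):
    h=cv2.cvtColor(p,cv2.COLOR_RGB2HSV); return (((h[...,0]<8)|(h[...,0]>172))&(h[...,1]>170)&(h[...,2]>60)).astype(np.uint8)
def blob(m,near,rad=25):
    n,l,s,c=cv2.connectedComponentsWithStats(m); i=1+np.argmax(s[1:,4]*(np.hypot(*(c[1:]-near).T)<rad)); return c[i],s[i],l==i
def tri(a,b):
    P=[]
    for n in("top","side"):
        c=optics.camera_params(n); P.append(c["mtx"]@np.c_[c["R"],c["t"]])
    X=cv2.triangulatePoints(P[0],P[1],np.float64(a).reshape(2,1),np.float64(b).reshape(2,1)); return (X[:3]/X[3]).ravel()
def world(n,uv,d):
    c=optics.camera_params(n); return c["R"].T@(np.linalg.inv(c["mtx"])@np.array([uv[0],uv[1],1])*d-c["t"])
def down(yaw):  # y axis of tool along yaw dir
    y=np.array([np.cos(yaw),np.sin(yaw),0]); z=np.array([0,0,-1.]); return np.c_[np.cross(y,z),y,z]
E
python3 - <<'E'
from h import *
D={n:np.load(n+".npz") for n in("top","side")}
ct,st,mt=blob(red(D["top"]["p"]),(273,204)); cs,ss,ms=blob(red(D["side"]["p"]),(248,277))
print(ct,st,cs,ss,"cap",tri(ct,cs))
for n,c,m in(("top",ct,mt),("side",cs,ms)):
    print(n,world(n,c,np.median(D[n]["d"][m])))
print("centre hub",tri((296.5,237),(283,284)))
# tumbler rims guess from the top view by depth of the plate points
for uv in((297,237),(297,200),(297,275),(335,237)): print(world("top",uv,D["top"]["d"][uv[1],uv[0]]))
a=cv2.resize(D["top"]["p"][170:310,220:375],None,fx=3.5,fy=3.5,interpolation=2)
cv2.imwrite("pics/crop.png",a[:,:,::-1])
E
```

```text
[272.81761006 203.4245283 ] [263 194  21  20 318] [247.25146199 276.48830409] [236 268  23  18 342] cap [642.16398206 150.43094461 103.18094812]
top [642.34557577 149.92611128 107.49576297]
side [640.30197838 153.55128727 106.58566277]
centre hub [583.05555766  99.52614151  31.75358263]
[584.14315042  98.19263736  33.60171567]
[673.66356031 101.61841975  32.52041132]
[495.93291287  95.07137967  29.45859471]
[586.71684671   9.95963784  33.01977964]
```

View pics/crop.png

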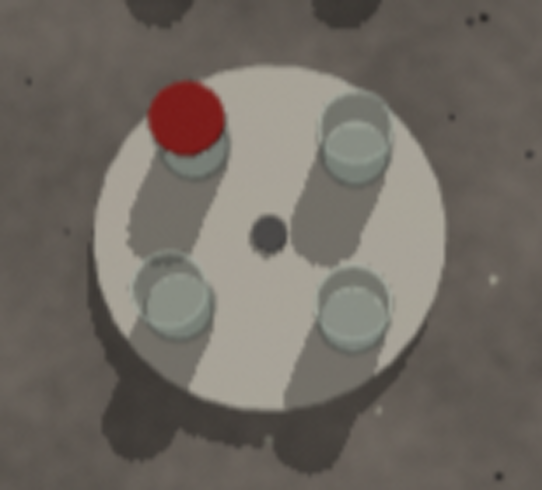

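The crop confirms it: the red cap at crop (187,118) sits on one of four clear tumblers on the large white turntable with its hub at (269,235). Next I'll go above it with the closing line radial and take one wrist look.

```bash
cat >> h.py <<'E'
def wpix(p,T,u):  # wrist pixel -> world point where ray hits height u[2]
    pass
def wray(uv,c,s):
    m=c["mtx"]; x=(np.array(uv)-m[:2,2])/m[0,0]; r=np.hypot(*x); d=np.r_[x/r*np.sin(r),np.cos(r)]
    T=c["T_tool_cam"]; return s["eef_rot"]@T[:3,3]+s["eef_pos"], s["eef_rot"]@T[:3,:3]@d
E
sed -i '/^def wpix/,/pass/d' h.py
python3 - <<'E'
from h import *
P=np.array([641.5,151,220.]); yaw=np.arctan2(52,58.5)
for k in(0,np.pi):
    for z in(76,220,196): print(k,z,ctrl.solve_ik([*P[:2],z],down(yaw+k)))
best=min((k for k in(0,np.pi) if ctrl.solve_ik(P,down(yaw+k)) is not None),key=lambda k:abs(ctrl.solve_ik(P,down(yaw+k))[5]))
ctrl.move_ptp(P,down(yaw+best)); ctrl.hold(.3)
c=optics.camera_params("wrist"); s=sensors.read_state(); p,d=optics.grab_frame("wrist"); cv2.imwrite("pics/w1.png",p[:,:,::-1])
print(best,s["t"],s["eef_pos"],s["grip_width"],s["force"])
cc,st,m=blob(red(p),(320,240),400); o,r=wray(cc,c,s); print(cc,st)
# rays from mask: intersect with z=107, enclosing circle
pts=[]
for v,u in np.argwhere(m):
    o,r=wray((u,v),c,s); pts.append((o+r*(107-o[2])/r[2])[:2])
pts=np.float32(pts); print(pts.mean(0),cv2.minEnclosingCircle(pts), "depth cap", np.median(d[m]))
E
```

```text
0 76 [ 1.00003814e-01  5.63781380e-01  1.45272652e+00 -4.44089210e-16
  1.12508476e+00 -6.26638526e-01]
0 220 [ 1.00003814e-01  4.10106322e-01  1.35536865e+00 -4.44089210e-16
  1.37611768e+00 -6.26638526e-01]
0 196 [ 1.00003814e-01  4.30767432e-01  1.37781489e+00 -4.44089210e-16
  1.33301033e+00 -6.26638526e-01]
3.141592653589793 76 [ 1.00003814e-01  5.63781380e-01  1.45272652e+00 -4.44089210e-16
  1.12508476e+00  2.51495413e+00]
3.141592653589793 220 [ 1.00003814e-01  4.10106322e-01  1.35536865e+00 -4.44089210e-16
  1.37611768e+00  2.51495413e+00]
3.141592653589793 196 [ 1.00003814e-01  4.30767432e-01  1.37781489e+00 -4.44089210e-16
  1.33301033e+00  2.51495413e+00]
0 3.4 [641.57529696 150.64061493 220.03229097] 85.45979399048197 [0.66098307 0.14266288 0.8539023 ]
[319.07769173 248.88383712] [ 283  213   73   72 4003]
[642.24695 151.38963] ((642.6098022460938, 151.3111114501953), 24.125507354736328) depth cap 240.2996
```

View pics/w1.png

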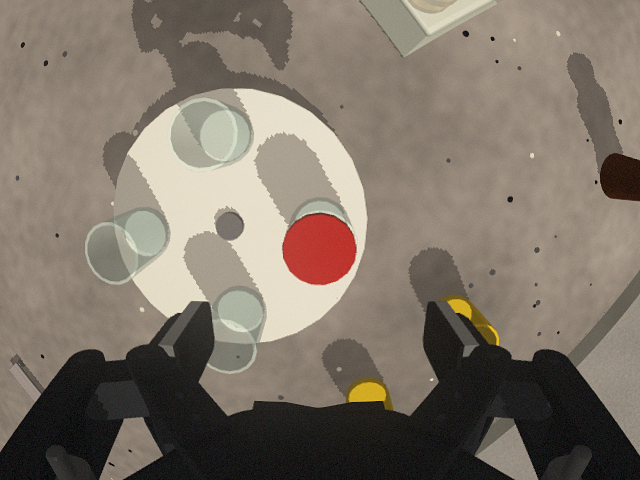

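The wrist view shows the cap at (319,249). It intersects at (642.3,151.3), agreeing with the triangulation to under 1 mm, and both finger corridors (plate centre side and outside) are free. I'll descend and grip now.

Run:
```python
from h import *
g=lambda:(lambda s:print(round(s["t"],2),s["eef_pos"].round(1),round(s["grip_width"],1),s["grasp_force"],s["force"].round(1)))(sensors.read_state())
xy=[642.3,151.3]
ctrl.move_l([*xy,125],vel=120)
print(ctrl.move_l([*xy,76],vel=50,threshold=8)); g()
for w in(60,54): ctrl.gripper_to(w,20)
g(); ctrl.gripper_to(44,20); ctrl.hold(.3); g()
p,d=optics.grab_frame("wrist"); cv2.imwrite("pics/w2.png",p[:,:,::-1])
```

```text
False
5.53 [642.7 151.3  76.5] 85.3 0.0 [ 0.1 -0.1 -0.1]
6.13 [642.3 151.3  76. ] 54.1 0.0 [-0.4  0.3  0.8]
6.65 [642.5 151.4  76.2] 50.0 21.063033789396286 [ 0.5 -0.2  1.1]
```

View pics/w2.png

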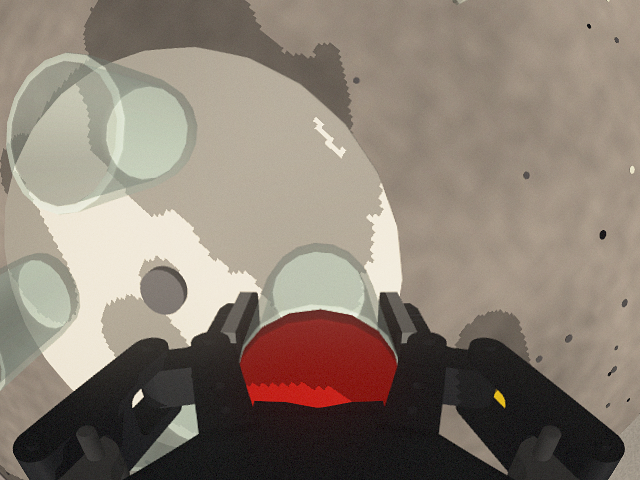

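The pads hold the wall on both sides at about (245,320) and (388,320), with width 50.0 mm and 21 N a finger. The cap is seated at about (320,360). Now I'll lift slowly, straight up, and hold.

Run:
```python
from h import *
g=lambda:(lambda s:print(round(s["t"],2),s["eef_pos"].round(1),round(s["grip_width"],1),s["grasp_force"],s["force"].round(1)))(sensors.read_state())
ctrl.move_l([642.3,151.3,90],vel=25); g()
ctrl.move_l([642.3,151.3,196],vel=50); g()
ctrl.hold(3.5); g()
p,d=optics.grab_frame("side"); cv2.imwrite("pics/s2.png",cv2.resize(p[150:350,150:400],None,fx=3,fy=3)[:,:,::-1])
```

```text
7.41 [642.3 151.3  90. ] 50.0 21.024888586252928 [ 0.3  0.3 -1.5]
9.68 [642.1 151.3 195.7] 50.0 21.026158891618252 [-0.8  0.1 -1.3]
13.18 [642.3 151.3 196. ] 50.2 21.025887820869684 [ 0.2 -0.3 -0.1]
```

View pics/s2.png

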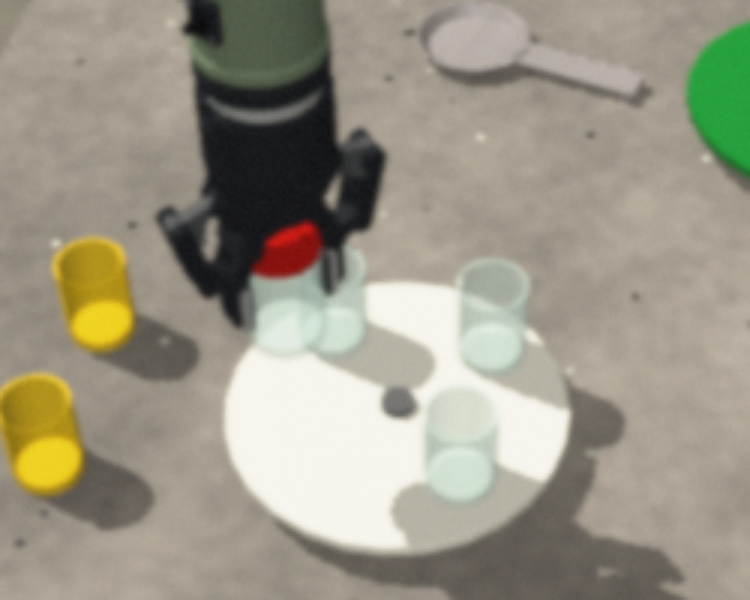

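The side view shows the tumbler hanging level between the fingers at crop (290,300) with the red cap seated at (288,250). The other three tumblers are standing. I'll check that nothing slips against the grasp picture, then hand in.

Run:
```python
from h import *
p,d=optics.grab_frame("wrist"); a=cv2.imread("pics/w2.png")[:,:,::-1].copy()
r=[blob(red(x),(320,350),150)[:2] for x in(a,p)]; print(r)
s=sensors.read_state(); print(s["t"],s["grasp_force"])
if np.abs(r[0][1][:2]-r[1][1][:2]).max()<6: print(ctrl.finish_job())
```

```text
[(array([318.06197208, 364.29136659]), array([  240,   317,   157,    91, 11247], dtype=int32)), (array([318.40707493, 364.31543863]), array([  240,   318,   157,    90, 11251], dtype=int32))]
13.275 21.025809701532125
the job is handed in; nothing more can be done
None
```

The job is handed in at about 13 s: the capped tumbler is gripped at 21 N a finger, its base about 150 mm above the counter, and was held still for 3.5 s with the cap seated; in the last side view the other tumblers and the spoon rest look undisturbed.

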